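# Hold the utensil holder to the splash panel while it is screwed on

## Task

Be my third hand: pick up the mint-green utensil holder and hold it up off the counter, upright, with its metal back plate flat on the white splash panel and centred inside the four blue tape corners. Press it straight back with a steady 10 newtons or so, touching the panel with nothing but the holder and never pushing it back to its stop; keep the push for a couple of seconds and finish still gripping and pressing it there, so that I can drive the screws. Leave the other things on the counter where they are.

Things in the scene. Friction and masses are not known exactly. Their poses are not given: they have to be found in the camera images.
- holder: loose utensil holder standing on the counter, 0.19 to 0.34 kg: mint-green open-topped pocket, 60 (x) x 50 (y) x 80 tall, walls 4, on its +x side an aluminium back plate 6 (x) x 130 (y) x 70 tall, bottoms level. Origin: centre of the pocket's underside, z up. The plate's back face is the plane x = 36; it juts 40 past the pocket on both y sides. The pocket's y sides are free to grip from above.
- holder_back (a point): centre of the back face of the holder's plate: at (36, 0, 35) in the holder's frame, same axes as the holder
- stand: fixed stand with a white splash panel 360 wide (y). Origin on the counter under the middle of the panel's front face at rest; x points away from the robot into the panel, y along it, z up. Panel 8 thick, 12 to 122 above the counter, front face at x = 0 at rest. Behind it a dark steel rail at x 46 to 58, 85 high; a foot plate 8 high starts at x = 15.
- mark (a point): centre of the rectangle shown by four blue tape corners on the panel's front face, 70 above the counter; the 130 x 70 plate fits just inside them, 4 to 5 to spare all round. Two blue tapes, 12 wide, at y = +-75 run on over the panel's top edge and down its back. Axes as the stand's. Up to 65 to either side of the panel's middle; moves back with the panel.
- panel (a joint): how far the panel has been pushed back on its spring clips, m: 0 at rest, stop at 0.025. The clips push back with 0.8 N per mm (10 N at 12.5 mm); the panel slides straight along the stand's x and stays parallel.
- detergent: bystander: green washing-up liquid bottle, 60 dia x 180 (mm). Origin: centre of the underside, z up
- mug: bystander: white mug, 76 dia x 85, handle (about 35 more) on its +y (mm). Origin: centre of the underside, z up
- bowl: bystander: blue bowl, 116 dia x 55 (mm). Origin: centre of the underside, z up
- jar: bystander: amber jar with steel lid, 64 dia x 100 (mm). Origin: centre of the underside, z up
- screwdriver: bystander: orange-handled screwdriver lying on the counter, about 200 long (mm). Origin: on the lying tool's underside, length along x
- spoon: bystander: wooden spoon lying on the counter, about 200 long (mm). Origin: on the lying tool's underside, length along x
- screw_tray: bystander: shallow grey tray, 100 x 75 x 25 (mm). Origin: centre of the underside, z up
Things that resemble listed ones, but are neither listed nor needed, are in the scene too. Leave any purple or red look-alike of the holder alone.

How it is judged (in metres and radians):
On the way, in this order (a step that is already met when the one before it is completed fails the run):
1. the holder is gripped and lifted clear of the counter, not yet touching the panel (height (world z) of holder above 0.015 m and contact force between the fingers and holder above 2 N and contact force between holder and stand below 0.1 N), for 0.2 s.
2. the holder is pressed on the panel inside the tape corners with 5.5 to 14.5 N for 2 s (x of holder_back in the frame of mark between -0.004 and 0.004 m and y of holder_back in the frame of mark between -0.012 and 0.012 m and z of holder_back in the frame of mark between -0.01 and 0.01 m and angle between the x axis of holder and the x axis of stand, either way round below 0.1 rad and angle between holder's own z axis and vertical below 0.1 rad and contact force between holder and stand between 5.5 and 14.5 N and contact force between the fingers and holder above 2 N and contact force between each of the arm, the fingers and stand below 0.5 N), for 2 s.
At the end, for the whole second after the job is handed in: Gripped, still, over 15 mm off the counter, upright and plate flat on the panel (0.10 rad, 4 mm), centred on the marks within 12 mm sideways and 10 mm in height, pressing with 5.5 to 14.5 N (panel back 5 to 20 mm); fingers and arm off the stand (all of step 2 and height (world z) of holder above 0.015 m and linear speed of holder below 0.01 m/s and value of joint panel between 0.005 and 0.02 m); the arm keeps its last pose, push and grip.
It fails at once if the panel is pushed back to its stop (more than 23.5 mm) (value of joint panel above 0.0235 m).
It fails at once if one of the other things on the counter is moved by more than 30 mm (distance of any of detergent, mug, bowl, jar, screwdriver, spoon, screw_tray from where it was at the start of the episode above 0.03 m).
It also fails if it takes over 48 s, if anything falls off the work surface, if the arm or the gripper's body presses on something with over 40 N, if the wrist force passes 120 N, or if a joint passes its speed limit or range.

## Robot

A 6-joint arm with a two-finger parallel gripper is mounted at the origin on the work surface. World frame = base frame: x ahead of the robot, y to its left, z up, the work surface at z = 0. Lengths are in mm, angles in rad, forces in N, time in s.
With the tool pointing down it reaches from about 375 to 750 mm from the base axis. Payload 9 kg.
Tool frame: the origin (TCP) lies at the very end of the fingers, on their centre line; the grasp point (between the pads) lies ctrl.grip_depth behind it (ctrl.grip_depth is the distance from the TCP to the grasp point, in mm); z points along the fingers, y is the direction in which the jaws open and shut (so a half turn about z gives the same grasp; the last joint's range is limited). The gripper opens to 85 mm and grips with 20 to 120 N. Pads are 22 mm wide; open, the fingers measure 114 mm over their backs; the gripper's body (76 mm by 85 mm) begins 54 mm behind the grasp point. The pads swing forward as they close: fully open they stand 13 mm farther back than shut.
Start: joints at [-1.45, 0.104, 0.097, 1.564, 0, 1.353], TCP at [199.424, -565.921, 231.331] pointing down, gripper open.
Joint ranges: [-2.99, 2.99], [-0.84, 1.86], [-1.1, 1.16], [-1.84, 2.11], [-1.51, 1.56], [-3.14, 3.14]. Speed limits (rad/s): [2.22, 2.22, 2.57, 3.14, 3.14, 3.14].

## Interface

Orientations are given as a unit quaternion [w, x, y, z].
In Python, from rig import ctrl, vision, sign_off gives the robot as it stands.
- The arm moves only by the tool move_arm, never from a script. Its argument "plan" is text: rows parted by semicolons, each of 7 numbers parted by spaces: the opening, from 0 (shut) to 1 (fully open), then the shift along the tool's x, y, z as a fraction of full scale, then the turn, a rotation vector about the tool's x, y, z as a fraction of full scale. A call has exactly 8 rows; each row is the pose to reach, as a shift and turn from the pose commanded when the call began, along the tool's axes at that moment, turning the shorter way round; what a row does not reach only later rows make up. Full scale, the value 1, is 0.1 m for a shift and 180 degrees for a turn. A row lasts 1/12 s, in which the tool goes at most 41.7 mm and 7.16 degrees, less where a joint would pass 70% of its speed; a pose out of reach is approached as far as the arm can. A call with a number of a shift or a turn outside -1 to 1 is refused whole. A call with a gripper value outside its range is refused whole. The fingers move at their own pace and stop on an object; "grip_force" is the grip in N (left out, the last holds). Time passes only in rows, so rows that repeat a pose let the fingers close, or fill a call up. It gives the time, the measured TCP pose, the force and the opening at its end, in the units of the state.
- ctrl.sense(): the state, without advancing time (a new reading comes with each control period).
- vision.read_camera(name): name is "scene" or "top"; returns a dict with "img" (480x640x3 uint8, red, green, blue), "z_map" (480x640 float32, mm along the optical axis (not along the pixel's ray), 0 where there is no reading), "fx", "fy", "cx", "cy" (pixels), "R" (3x3) and "t" (3): a world point X has camera coordinates R X + t. Camera axes: x right, y down, z forward; pixel columns grow to the right and rows downward; lengths in mm; the calibration is good to about 2 mm. A picture is of the moment at which its call begins.
- sign_off(): hands the job in, once; it reports no verdict.
The state is a dict: "clock": time; "qpos": joint angles; "qd": joint speeds; "joint_efforts": joint torques, N m; "eef_pos": TCP position; "tcp_rot": TCP orientation; "ft_force": force on the tool from outside, world axes, zero at the start; "wrist_torque": the same for the moment, N m; "width": opening from 0.0 (shut) to 1.0 (fully open).
Only numpy, scipy, OpenCV 4.12 (cv2) and the standard library are available. Lean on these libraries where they do the work, as an engineer would, in place of code of your own. Each camera call takes 0.05 s, during which the arm holds its last target. There are 200 camera calls.

## Working session

There is one attempt and no reset: what is moved stays moved. The work goes in short steps, Python scripts to look and compute and a tool call to move; the robot and the scene stay as the last step left them, time stands still between calls to the robot, and variables do not carry over. Pictures are saved under pics/ and viewed, about 8 in all and at most 12, crops included, and the job is handed in when it is done.

Besides the shell and the picture viewer there is one more tool, called as name(argument=value, ...), one argument or row to a line, values as JSON. move_arm: Moves the arm, as the interface text tells. Shift numbers are shares of 0.1 m and turn numbers shares of 180 degrees, none past 1 either way. Its arguments: {"type":"object","properties":{"plan":{"type":"string"},"grip_force":{"type":"number"}},"required":["plan"]}

```bash
mkdir -p pics; ls
python3 - <<'E'
from rig import ctrl,vision
import cv2,pickle
for n in("scene","top"):
    c=vision.read_camera(n); pickle.dump(c,open(f"{n}.pkl","wb"))
    cv2.imwrite(f"pics/{n}0.png",c["img"][:,:,::-1]); print(n,c["fx"],c["cx"],c["cy"],c["R"],c["t"],(c["z_map"]>0).mean())
print(ctrl.sense(),ctrl.grip_depth)
E
```

```text
pics
scene 446.1305226728354 322.09598392251064 244.91047453025143 [[-0.55424482  0.83219436 -0.01628561]
 [ 0.60331134  0.38817452 -0.69666059]
 [-0.57343535 -0.39594582 -0.71721601]] [ 330.8397979  -208.09856296 1573.97236326] 0.9959342447916667
top 549.4655094350393 326.6779856002802 239.62196213076487 [[-0.0068513  -0.99996903  0.00387289]
 [-0.99212522  0.00631308 -0.12509073]
 [ 0.1250624  -0.00469943 -0.99213775]] [ -88.43890788  501.8236007  1579.67145604] 0.9959830729166667
{'clock': 0.1, 'qpos': array([-1.44967727e+00,  1.04631446e-01,  9.65556445e-02,  1.56389482e+00,
       -3.41642044e-05,  1.35312507e+00]), 'qd': array([-1.87879144e-03,  5.03299259e-06,  1.70456307e-03, -1.24505960e-03,
       -1.28204352e-05,  1.06517127e-03]), 'joint_efforts': array([ 5.97698017e-03, -5.58205032e+01,  5.04721713e+01,  1.27080549e-02,
       -2.35805283e-04, -2.07977030e-05]), 'eef_pos': array([ 199.38665468, -565.5896653 ,  230.60958507]), 'tcp_rot': array([-5.87286605e-04,  9.85686743e-01,  1.68586177e-01,  1.12719299e-05]), 'ft_force': array([-0.01530578,  0.25099327, -0.21955954]), 'wrist_torque': array([ 0.00117465, -0.02350971,  0.03121802]), 'width': 1.0032143810776168} 18.700000000000003
```

View pics/scene0.png

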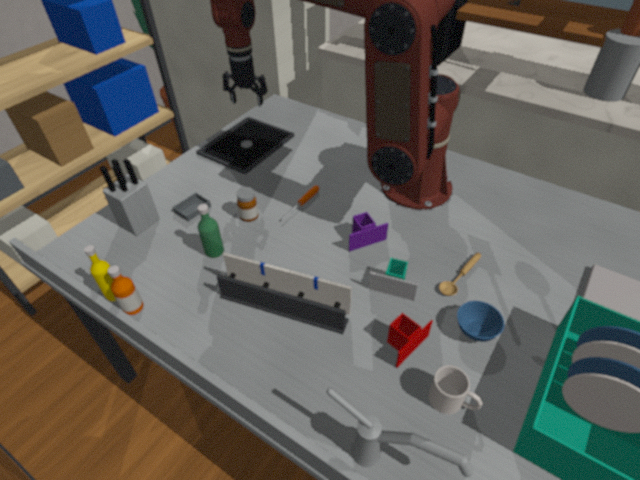

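View pics/top0.png

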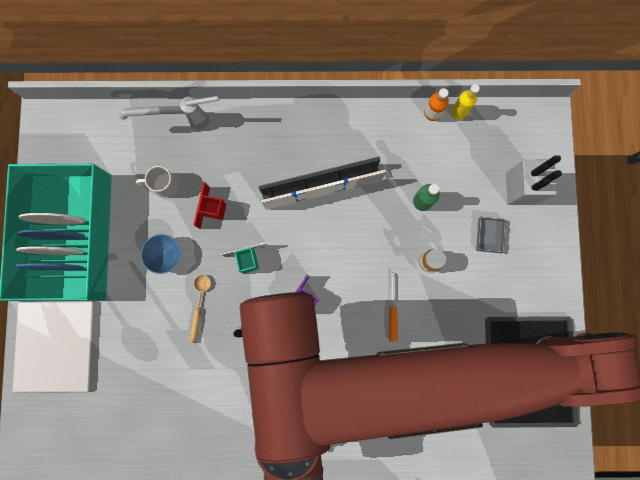

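The scene view has three holder-shaped objects: mint at (398,268), purple at (367,232) and red at (408,337). The green dish rack at (590,390) is far too big. The mint one, at top (246,258), fits: it has a green pocket and an aluminium plate. The panel's tapes are at top (294,195) and (345,183). Next I'll confirm with a crop.

```bash
cat > h.py <<'E'
import numpy as np,cv2,pickle
def ray(c,u,v,z):
    d=c["R"].T@np.array([(u-c["cx"])/c["fx"],(v-c["cy"])/c["fy"],1]); o=-c["R"].T@c["t"]
    return o+d*(z-o[2])/d[2]
def proj(c,X):
    p=c["R"]@np.asarray(X,float)+c["t"]; return np.array([c["fx"]*p[0]/p[2]+c["cx"],c["fy"]*p[1]/p[2]+c["cy"]])
def cloud(c):
    v,u=np.mgrid[:480,:640]; z=c["z_map"]
    P=np.stack([(u-c["cx"])/c["fx"]*z,(v-c["cy"])/c["fy"]*z,z],-1)
    return (P-c["t"])@c["R"]
def hsv(c): return cv2.cvtColor(c["img"],cv2.COLOR_RGB2HSV)
E
python3 - <<'E'
from h import *
c=pickle.load(open("top.pkl","rb")); s=pickle.load(open("scene.pkl","rb"))
a=cv2.resize(c["img"][150:285,190:400],(800,514),interpolation=cv2.INTER_CUBIC); cv2.imwrite("pics/ct.png",a[:,:,::-1])
a=cv2.resize(s["img"][245:345,205:435],(800,348),interpolation=cv2.INTER_CUBIC); cv2.imwrite("pics/cs.png",a[:,:,::-1])
for n,c,roi in(("top",c,(215,230,285,285)),("scene",s,(350,250,430,310))):
    P=cloud(c);H=hsv(c)
    x0,y0,x1,y1=roi
    m=np.zeros((480,640),bool);m[y0:y1,x0:x1]=1
    g=m&(H[...,0]>65)&(H[...,0]<95)&(H[...,1]>90)
    rim=g&(P[...,2]>72)
    print(n,"green",g.sum(),"rim",rim.sum(),P[rim].mean(0))
    r=cv2.minAreaRect(P[rim][:,:2].astype(np.float32));print("rim rect",r)
    pl=m&~g&(P[...,2]>60)&(P[...,2]<76)
    print("plate",pl.sum(),P[pl].mean(0),cv2.minAreaRect(P[pl][:,:2].astype(np.float32)))
    pt=(P[...,2]>114)&(P[...,2]<130)&(P[...,0]>500)&(P[...,0]<900)&(abs(P[...,1])<250)&(H[...,1]<60)
    print("panel top",pt.sum(),P[pt].mean(0),cv2.minAreaRect(P[pt][:,:2].astype(np.float32)))
    b=(H[...,0]>100)&(H[...,0]<130)&(H[...,1]>120)&(P[...,0]>500)&(P[...,0]<900)&(P[...,2]>20)&(P[...,2]<135)
    k,l,st,ce=cv2.connectedComponentsWithStats(b.astype(np.uint8))
    for i in range(1,k):
        if 3<st[i,4]<300: print("blue",st[i],ce[i].round(1),P[l==i].mean(0).round(1),ray(c,*ce[i],122).round(1))
E
```

```text
top green 467 rim 113 [437.13940675 134.92870491 120.22410013]
rim rect ((368.42523193359375, 53.95537567138672), (300.1417541503906, 71.61869049072266), 50.13084411621094)
plate 98 [473.84291592 148.13189559  69.26400922] ((473.4083557128906, 150.06678771972656), (7.020546913146973, 128.18020629882812), 14.289275169372559)
panel top 381 [641.15702883 -78.55470989 121.33194116] ((641.8845825195312, -78.55511474609375), (10.989554405212402, 351.39532470703125), 13.793780326843262)
blue [344 178   4   7  20] [345.6 180.8] [ 657.3 -145.6  116.1] [ 656.  -145.4  122. ]
blue [292 191   5   6  20] [294.  193.4] [621.7  -0.8 117.9] [620.8  -1.  122. ]
blue [ 68 233  17   6  55] [ 75.8 236. ] [509.6 620.3  82.1] [504.3 602.1 122. ]
blue [ 19 234  49   5 155] [ 46.7 235.7] [509.5 696.6  93.3] [505.6 682.3 122. ]
blue [148 235  27   7 126] [161.2 238.5] [506.8 391.   38.2] [495.9 366.  122. ]
scene green 332 rim 125 [460.81653006 147.77575845  92.49141154]
rim rect ((815.7705688476562, 267.79510498046875), (852.7967529296875, 51.1292610168457), 18.69193458557129)
plate 210 [479.09197629 147.81101405  67.50162373] ((507.04925537109375, 123.16740417480469), (79.9319839477539, 188.49130249023438), 49.393714904785156)
panel top 528 [642.41387892 -73.07317447 120.52961021] ((642.2322998046875, -78.81842041015625), (13.865188598632812, 352.3487854003906), 13.888408660888672)
blue [260 263   4  12  28] [261.8 268.4] [ 662.6 -145.2  105.5] [ 672.8 -134.5  122. ]
blue [314 277   3  12  32] [315.1 282.5] [627.2   0.9 107.4] [636.8   8.  122. ]
blue [459 321  32  20 109] [472.4 333.5] [512.6 386.4  49.7] [566.4 389.9 122. ]
blue [568 361  33  15 179] [582.4 368. ] [515.6 616.  113.3] [522.3 614.3 122. ]
```

View pics/ct.png

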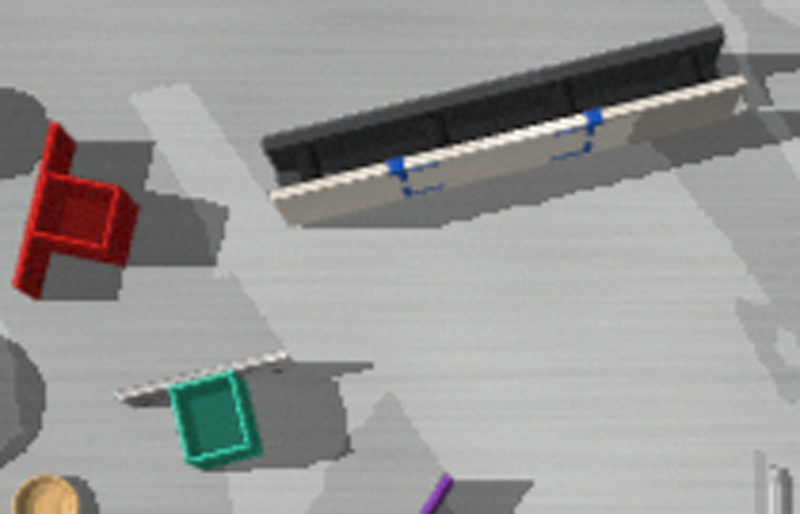

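View pics/cs.png

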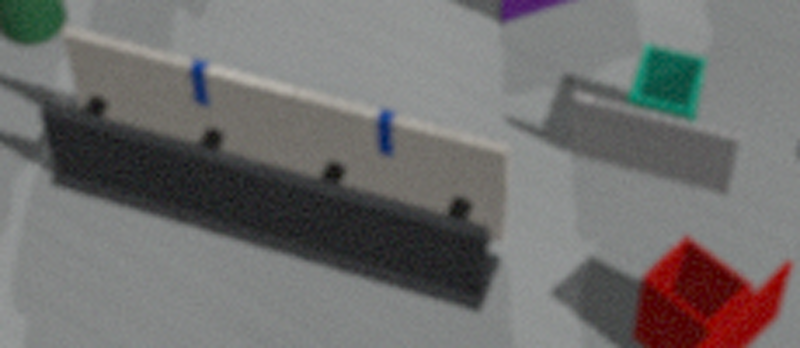

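The crops confirm the mint holder: green pocket with a light metal plate facing the panel at nearly the same yaw, about 14°. The tape corners are visible on the panel front. I'll refine the numbers and write the move helper.

```bash
cat >> h.py <<'E'
from scipy.spatial.transform import Rotation as Ro
def rot(q): return Ro.from_quat([q[1],q[2],q[3],q[0]])
def plan(pos,yaw):  # yaw deg of tool x, tool down
    from rig import ctrl
    s=ctrl.sense(); r=rot(s["tcp_rot"]); a=np.radians(yaw)
    T=Ro.from_matrix(np.array([[np.cos(a),np.sin(a),0],[np.sin(a),-np.cos(a),0],[0,0,-1]]))
    print("t",s["clock"],"pos",s["eef_pos"].round(1),"F",s["ft_force"].round(1),"w",round(s["width"],3),"q",s["qpos"].round(2))
    print("shift",(r.inv().apply(np.array(pos)-s["eef_pos"])/100).round(3),"turn",((r.inv()*T).as_rotvec()/np.pi).round(4))
E
python3 - <<'E'
from h import *
for n,roi in(("top",(215,230,285,285)),("scene",(350,250,430,310))):
    c=pickle.load(open(n+".pkl","rb"));P=cloud(c);H=hsv(c);x0,y0,x1,y1=roi
    m=np.zeros((480,640),bool);m[y0:y1,x0:x1]=1
    g=m&(H[...,0]>65)&(H[...,0]<95)&(H[...,1]>90)&(P[...,1]>90)&(P[...,1]<200)&(P[...,0]>390)&(P[...,0]<500)
    q=P[g&(P[...,2]>74)&(P[...,2]<86)]
    print(n,len(q),cv2.minAreaRect(q[:,:2].astype(np.float32)))
    pl=m&~g&(P[...,2]>62)&(P[...,2]<76)&(P[...,0]>440)&(P[...,0]<510)&(P[...,1]>70)&(P[...,1]<225)
    q=P[pl];d=np.linalg.svd(q[:,:2]-q[:,:2].mean(0))[2][0];print("plate",len(q),cv2.minAreaRect(q[:,:2].astype(np.float32)),np.degrees(np.arctan2(d[1],d[0]))%180-90)
    pt=(P[...,2]>114)&(P[...,2]<130)&(P[...,0]>500)&(P[...,0]<900)&(abs(P[...,1])<270)&(H[...,1]<60)
    q=P[pt];d=np.linalg.svd(q[:,:2]-q[:,:2].mean(0))[2][0];print("panel yaw",np.degrees(np.arctan2(d[1],d[0]))%180-90)
    if n=="top": # tape strokes on the front face (below top edge)
        R=np.array([[.971,.2385],[-.2385,.971]]);b=(H[...,0]>95)&(H[...,0]<130)&(H[...,1]>50)&(P[...,0]>560)&(P[...,0]<700)&(abs(P[...,1]+75)<120)
        q=P[b];l=np.c_[q[:,:2]@R.T,q[:,2]];print("tape x,y,z ranges",l[l[:,2]<112][:,[0]].mean(),np.sort(l[l[:,2]<112][:,1]).round(0),np.sort(l[l[:,2]<112][:,2]).round(0))
plan((442,142,231),14.2+180)
E
```

```text
top 102 ((441.3666076660156, 141.1014404296875), (59.9931755065918, 49.7367057800293), 14.514917373657227)
plate 92 ((473.6076965332031, 150.22242736816406), (6.924899101257324, 127.99673461914062), 13.992122650146484) 13.784399150641448
panel yaw 13.849721254492891
tape x,y,z ranges 603.7269510325817 [-309. -302. -299. -297. -297. -296. -296. -296. -295. -293. -293. -293.
 -292. -292. -292. -291. -290. -287. -284. -281. -280. -278. -278. -278.
 -276. -275. -271. -270. -269. -177. -176. -176. -174. -173. -170. -168.
 -165. -165. -164. -162. -161. -158. -155. -153. -153. -153. -152. -152.
 -152. -150. -150. -150. -150. -149. -149. -147. -144. -143. -120.] [  3.  10.  11.  12.  15.  18.  18.  19.  22.  23.  24.  25.  25.  26.
  27.  28.  28.  28.  28.  30.  30.  31.  33.  35.  38.  38.  40.  42.
  42.  46.  49.  50.  51.  54.  63.  67.  75.  78.  86.  88.  90.  95.
  99. 100. 100. 106. 106. 106. 108. 108. 109. 109. 109. 109. 109. 109.
 110. 110. 111.]
scene 107 ((443.21331787109375, 142.20892333984375), (64.31513214111328, 49.354164123535156), 15.390079498291016)
plate 175 ((474.27508544921875, 149.36761474609375), (12.819412231445312, 128.99612426757812), 14.179909706115723) 13.595906713292251
panel yaw 13.79946662010613
t 0.1 pos [ 199.4 -565.6  230.6] F [-0.   0.3 -0.2] w 1.003 q [-1.45  0.1   0.1   1.56 -0.    1.35]
shift [ 4.640e+00 -5.867e+00  4.000e-03] turn [ 1.00e-04 -6.00e-04 -9.71e-01]
```

move_arm(
  plan="1 0.12 -0.12 0 0 0 -0.038; 1 0.25 -0.25 0 0 0 -0.076; 1 0.37 -0.37 0 0 0 -0.114; 1 0.5 -0.5 0 0 0 -0.152; 1 0.62 -0.62 0 0 0 -0.19; 1 0.75 -0.75 0 0 0 -0.228; 1 0.87 -0.87 0 0 0 -0.266; 1 1 -1 0 0 0 -0.305",
  grip_force=40,
)

```text
clock: 0.77
eef_pos: [260.7, -437.5, 230.9]
tcp_rot: [-0.0, 0.795, 0.606, 0.0]
ft_force: [0.4, 0.9, 0.3]
width: 0.995
```

```bash
python3 -c "
from h import *
plan((441.5,141.5,231),193.9); plan((330,-270,231),130)"
```

```text
t 0.7667 pos [ 260.7 -437.5  230.9] F [0.4 0.9 0.3] w 0.995 q [-1.29 -0.17 -0.17  1.57 -0.    0.55]
shift [6.062e+00 2.100e-01 2.000e-03] turn [ 1.000e-04 -2.000e-04 -6.626e-01]
t 0.7667 pos [ 260.7 -437.5  230.9] F [0.4 0.9 0.3] w 0.995 q [-1.29 -0.17 -0.17  1.57 -0.    0.55]
shift [ 1.799  0.225 -0.   ] turn [-0.000e+00 -2.000e-04 -3.076e-01]
```

move_arm(
  plan="1 0.12 0.05 0 0 0 -0.038; 1 0.25 0.1 0 0 0 -0.076; 1 0.37 0.15 0 0 0 -0.114; 1 0.5 0.2 0 0 0 -0.152; 1 0.62 0.25 0 0 0 -0.19; 1 0.75 0.3 0 0 0 -0.228; 1 0.87 0.35 0 0 0 -0.266; 1 1 0.4 0 0 0 -0.305",
)

```text
clock: 1.43
eef_pos: [326.3, -352.3, 231.0]
tcp_rot: [-0.0, 0.426, 0.905, 0.0]
ft_force: [0.3, -0.3, 0.3]
width: 1.0
```

```bash
python3 -c "
from h import *
plan((441.5,141.5,231),193.9)"
```

```text
t 1.4333 pos [ 326.3 -352.3  231. ] F [ 0.3 -0.3  0.3] w 1.0 q [-1.1  -0.26 -0.25  1.58 -0.   -0.22]
shift [3.074e+00 4.032e+00 1.000e-03] turn [ 1.000e-04 -1.000e-04 -3.575e-01]
```

move_arm(
  plan="1 0.1 0.12 0 0 0 0; 1 0.2 0.25 0 0 0 0; 1 0.3 0.37 0 0 0 0; 1 0.4 0.5 0 0 0 0; 1 0.5 0.62 0 0 0 0; 1 0.6 0.75 0 0 0 0; 1 0.7 0.87 0 0 0 0; 1 0.8 1 0 0 0 0",
)

```text
clock: 2.1
eef_pos: [352.9, -226.9, 231.0]
tcp_rot: [-0.0, 0.429, 0.903, 0.0]
ft_force: [0.4, -1.2, -0.5]
width: 1.0
```

move_arm(
  plan="1 0.1 0.12 0 0 0 0; 1 0.2 0.25 0 0 0 0; 1 0.3 0.37 0 0 0 0; 1 0.4 0.5 0 0 0 0; 1 0.5 0.62 0 0 0 0; 1 0.6 0.75 0 0 0 0; 1 0.7 0.87 0 0 0 0; 1 0.8 1 0 0 0 0",
)

```text
clock: 2.77
eef_pos: [379.8, -101.7, 231.0]
tcp_rot: [-0.0, 0.429, 0.903, -0.0]
ft_force: [0.1, -0.7, 0.4]
width: 0.999
```

move_arm(
  plan="1 0.1 0.12 0 0 0 -0.02; 1 0.2 0.25 0 0 0 -0.04; 1 0.3 0.37 0 0 0 -0.06; 1 0.4 0.5 0 0 0 -0.08; 1 0.5 0.62 0 0 0 -0.1; 1 0.6 0.75 0 0 0 -0.12; 1 0.7 0.87 0 0 0 -0.15; 1 0.8 1 0 0 0 -0.18",
)

```text
clock: 3.43
eef_pos: [406.6, 23.5, 231.0]
tcp_rot: [-0.0, 0.158, 0.988, -0.0]
ft_force: [-0.7, -0.0, 0.5]
width: 0.999
```

```bash
python3 -c "
from h import *
plan((441.5,141.5,180),193.9)"
```

```text
t 3.4333 pos [406.6  23.5 231. ] F [-0.7 -0.   0.5] w 0.999 q [-0.27 -0.5  -0.43  1.63 -0.    0.05]
shift [0.036 1.23  0.51 ] turn [-0.00e+00 -1.00e-04 -1.78e-01]
```

move_arm(
  plan="1 0 0.12 0 0 0 -0.03; 1 0 0.25 0 0 0 -0.06; 1 0 0.37 0.1 0 0 -0.09; 1 0.01 0.5 0.2 0 0 -0.12; 1 0.02 0.62 0.3 0 0 -0.15; 1 0.03 0.75 0.4 0 0 -0.178; 1 0.03 0.88 0.45 0 0 -0.178; 1 0.03 1 0.5 0 0 -0.178",
)

```text
clock: 4.1
eef_pos: [435.2, 119.3, 180.3]
tcp_rot: [-0.001, -0.119, 0.993, 0.0]
ft_force: [0.3, -0.4, -0.1]
width: 1.0
```

```bash
python3 -c "
from h import *
plan((441.5,141.5,110),193.9)"
```

```text
t 4.1 pos [435.2 119.3 180.3] F [ 0.3 -0.4 -0.1] w 1.0 q [-0.02 -0.36 -0.43  1.51 -0.   -0.26]
shift [-0.115  0.201  0.703] turn [ 0.0001 -0.0003 -0.0011]
```

move_arm(
  plan="1 -0.05 0.1 0.1 0 0 0; 1 -0.115 0.2 0.2 0 0 0; 1 -0.115 0.2 0.35 0 0 0; 1 -0.115 0.2 0.5 0 0 0; 1 -0.115 0.2 0.6 0 0 0; 1 -0.115 0.2 0.7 0 0 0; 1 -0.115 0.2 0.7 0 0 0; 1 -0.115 0.2 0.7 0 0 0",
)

```text
clock: 4.77
eef_pos: [441.7, 140.5, 111.1]
tcp_rot: [-0.0, -0.119, 0.993, -0.0]
ft_force: [-0.9, 0.8, 0.2]
width: 0.999
```

Run:
```python
from h import *
from rig import vision
plan((441.5,141.5,32),193.9)
a=[]
for n,r in(("top",(190,300,150,285)),("scene",(330,470,200,300))):
    c=vision.read_camera(n);x0,x1,y0,y1=r
    a.append(cv2.resize(c["img"][y0:y1,x0:x1],(400,400),interpolation=cv2.INTER_CUBIC))
cv2.imwrite("pics/hov.png",np.hstack(a)[:,:,::-1])
```

```text
t 4.7667 pos [441.7 140.5 111.1] F [-0.9  0.8  0.2] w 0.999 q [ 0.02 -0.31 -0.51  1.37 -0.   -0.21]
shift [-0.001  0.01   0.791] turn [ 0.     -0.0002 -0.0015]
```

View pics/hov.png

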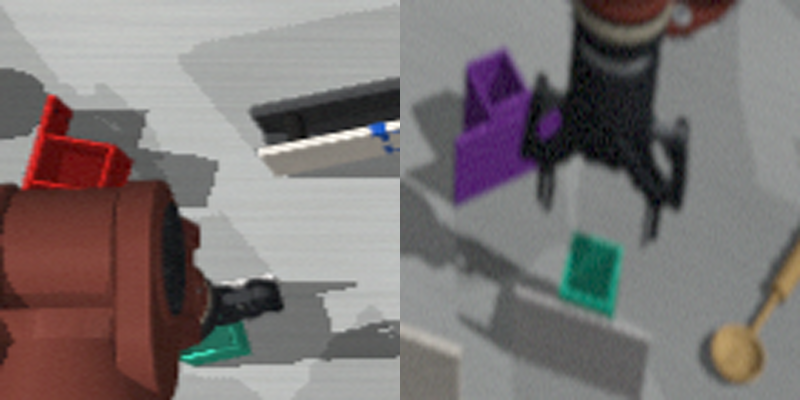

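The gripper straddles the mint pocket (scene crop, pocket at (590,270), fingers at (548,200) and (650,235)). Descending.

move_arm(
  plan="1 0 0.01 0.1 0 0 0; 1 0 0.01 0.22 0 0 0; 1 0 0.01 0.34 0 0 0; 1 0 0.01 0.46 0 0 0; 1 0 0.01 0.58 0 0 0; 1 0 0.01 0.7 0 0 0; 1 0 0.01 0.79 0 0 0; 1 0 0.01 0.79 0 0 0",
)

```text
clock: 5.53
eef_pos: [440.1, 141.6, 29.7]
tcp_rot: [-0.002, -0.119, 0.993, 0.0]
ft_force: [-0.5, -0.4, 0.2]
width: 0.999
```

move_arm(
  plan="0.75 0 0 0 0 0 0; 0.7 0 0 0 0 0 0; 0.6 0 0 0 0 0 0; 0.5 0 0 0 0 0 0; 0.4 0 0 0 0 0 0; 0.3 0 0 0 0 0 0; 0.3 0 0 0 0 0 0; 0.3 0 0 0 0 0 0",
  grip_force=50,
)

```text
clock: 6.2
eef_pos: [442.5, 141.7, 33.2]
tcp_rot: [0.001, -0.119, 0.993, -0.0]
ft_force: [-0.3, -0.8, 5.6]
width: 0.581
```

```bash
python3 -c "
from h import *
plan((441.5,141.5,32),193.9)"
```

```text
t 6.2 pos [442.5 141.7  33.2] F [-0.3 -0.8  5.6] w 0.581 q [ 0.03 -0.26 -0.61  1.22 -0.   -0.21]
shift [0.01  0.001 0.012] turn [-0.0001  0.0005 -0.0014]
```

move_arm(
  plan="0.3 0 0 -0.05 0 0 0; 0.3 0 0 -0.15 0 0 0; 0.3 0 0 -0.3 0 0 0; 0.3 0 0 -0.45 0 0 0; 0.3 0 0 -0.6 0 0 0; 0.3 0 0 -0.75 0 0 0; 0.3 0 0 -0.9 0 0 0; 0.3 0 0 -1 0 0 0",
  grip_force=60,
)

```text
clock: 6.87
eef_pos: [442.0, 141.7, 134.3]
tcp_rot: [0.001, -0.119, 0.993, -0.0]
ft_force: [0.6, -1.2, -2.2]
width: 0.579
```

Run:
```python
from h import *
from rig import vision
plan((545,-96.6,132),193.9)
a=[]
for n,r in(("top",(190,320,150,280)),("scene",(320,450,180,310))):
    c=vision.read_camera(n);x0,x1,y0,y1=r; pickle.dump(c,open(n+"L.pkl","wb"))
    a.append(cv2.resize(c["img"][y0:y1,x0:x1],(400,400),interpolation=cv2.INTER_CUBIC))
cv2.imwrite("pics/lift.png",np.hstack(a)[:,:,::-1])
```

```text
t 6.8667 pos [442.  141.7 134.3] F [ 0.6 -1.2 -2.2] w 0.579 q [ 0.03 -0.32 -0.47  1.41 -0.   -0.21]
shift [-0.438 -2.559  0.024] turn [-0.0001  0.0004 -0.0014]
```

View pics/lift.png

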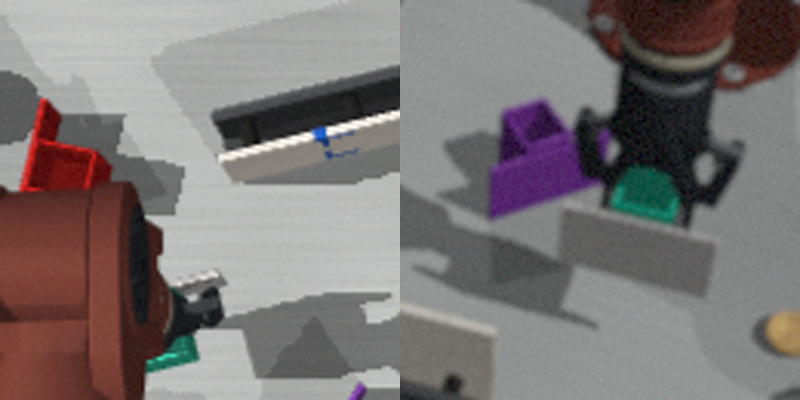

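Lifted and hanging straight. In the scene crop the plate's back face spans (560..715, 205..295). I'll measure the plate relative to the TCP now, while its back is visible.

Run:
```python
from h import *
c=pickle.load(open("sceneL.pkl","rb"));P=cloud(c);H=hsv(c)
o=np.array([442.,141.7]);a=np.radians(13.9);R=np.array([[np.cos(a),np.sin(a)],[-np.sin(a),np.cos(a)]])
L=np.concatenate([(P[...,:2]-o)@R.T,P[...,2:]-101.5],-1)   # local holder frame guess
m=(abs(L[...,0]-36)<14)&(abs(L[...,1])<80)&(L[...,2]>-15)&(L[...,2]<85)&(H[...,1]<60)&(H[...,2]>70)
k,l,st,ce=cv2.connectedComponentsWithStats(m.astype(np.uint8));i=1+st[1:,4].argmax();m=l==i;print(st[i])
q=L[m];f=q[(abs(q[:,1])<58)&(q[:,2]>5)&(q[:,2]<63)]
A=np.c_[np.ones(len(f)),f[:,1],f[:,2]-35];s=np.linalg.lstsq(A,f[:,0],rcond=None)[0];print("x0,yaw slope,tilt",s,"med",np.median(f[:,0]))
cnt=max(cv2.findContours(m.astype(np.uint8),0,2)[0],key=cv2.contourArea)
bx=cv2.approxPolyDP(cv2.convexHull(cnt),3,True)[:,0]
d0=c["R"].T;og=-d0@c["t"]
for u,v in bx:
    d=d0@np.array([(u-c["cx"])/c["fx"],(v-c["cy"])/c["fy"],1]);n=np.array([np.cos(a),np.sin(a),0]);p0=np.r_[o,101.5]+36*n
    X=og+d*(n@(p0-og))/(n@d);print(u,v,(R@(X[:2]-o)).round(1),(X[2]-101.5).round(1))
```

```text
[ 371  245   53   32 1024]
x0,yaw slope,tilt [ 3.61474366e+01  2.25057401e-03 -3.01374490e-03] med 36.064181973389154
373 245 [ 36.  -63.6] 75.1
423 257 [36.  63.5] 75.0
419 276 [36.  63.7] 2.7
371 264 [ 36.  -64.1] 2.7
```

move_arm(
  plan="0.3 -0.05 -0.12 0 0 0 0; 0.3 -0.1 -0.25 0 0 0 0; 0.3 -0.13 -0.37 0 0 0 0; 0.3 -0.16 -0.5 0 0 0 0; 0.3 -0.19 -0.62 0 0 0 0; 0.3 -0.22 -0.75 0 0 0 0; 0.3 -0.25 -0.87 0 0 0 0; 0.3 -0.28 -1 0 0 0 0",
)

```text
clock: 7.63
eef_pos: [492.9, 49.9, 132.0]
tcp_rot: [-0.0, -0.119, 0.993, 0.0]
ft_force: [0.4, 1.2, -2.2]
width: 0.579
```

move_arm(
  plan="0.3 -0.02 -0.12 0 0 0 0; 0.3 -0.04 -0.25 0 0 0 0; 0.3 -0.06 -0.37 0 0 0 0; 0.3 -0.08 -0.5 0 0 0 0; 0.3 -0.1 -0.62 0 0 0 0; 0.3 -0.12 -0.75 0 0 0 0; 0.3 -0.12 -0.87 0 0 0 0; 0.3 -0.12 -1 0 0 0 0",
)

```text
clock: 8.3
eef_pos: [528.0, -44.3, 132.2]
tcp_rot: [-0.0, -0.119, 0.993, 0.0]
ft_force: [0.1, 0.3, -1.7]
width: 0.576
```

Holder relative to the TCP: back face at +36.1 mm, sideways −0.1 mm, bottom about 31 mm below, and tilt and yaw error negligible.

```bash
python3 -c "
from h import *
plan((567.4,-91.2,66.5),193.85)"
```

```text
t 8.3 pos [528.  -44.3 132.2] F [ 0.1  0.3 -1.7] w 0.576 q [-0.33 -0.11 -0.29  1.38 -0.   -0.57]
shift [-0.272 -0.548  0.657] turn [ 0.     -0.0001 -0.001 ]
```

move_arm(
  plan="0.3 -0.05 -0.1 0.05 0 0 0; 0.3 -0.1 -0.2 0.15 0 0 0; 0.3 -0.15 -0.3 0.25 0 0 0; 0.3 -0.2 -0.4 0.35 0 0 0; 0.3 -0.25 -0.5 0.45 0 0 -0.001; 0.3 -0.27 -0.55 0.55 0 0 -0.001; 0.3 -0.27 -0.55 0.62 0 0 -0.001; 0.3 -0.27 -0.55 0.66 0 0 -0.001",
)

```text
clock: 8.97
eef_pos: [566.2, -90.3, 64.9]
tcp_rot: [-0.001, -0.12, 0.993, 0.0]
ft_force: [-0.7, -0.0, -2.7]
width: 0.579
```

Run:
```python
from h import *
from rig import vision
plan((601.3,-82.8,66.5),193.85)
a=[]
for n,r in(("top",(250,400,140,290)),("scene",(220,380,200,360))):
    c=vision.read_camera(n);x0,x1,y0,y1=r; pickle.dump(c,open(n+"M.pkl","wb"))
    a.append(cv2.resize(c["img"][y0:y1,x0:x1],(400,400),interpolation=cv2.INTER_CUBIC))
cv2.imwrite("pics/near.png",np.hstack(a)[:,:,::-1])
```

```text
t 8.9667 pos [566.2 -90.3  64.9] F [-0.7 -0.  -2.7] w 0.579 q [-0.39  0.06 -0.25  1.26 -0.   -0.63]
shift [-0.359 -0.011 -0.016] turn [ 0.0003 -0.0005 -0.0002]
```

View pics/near.png

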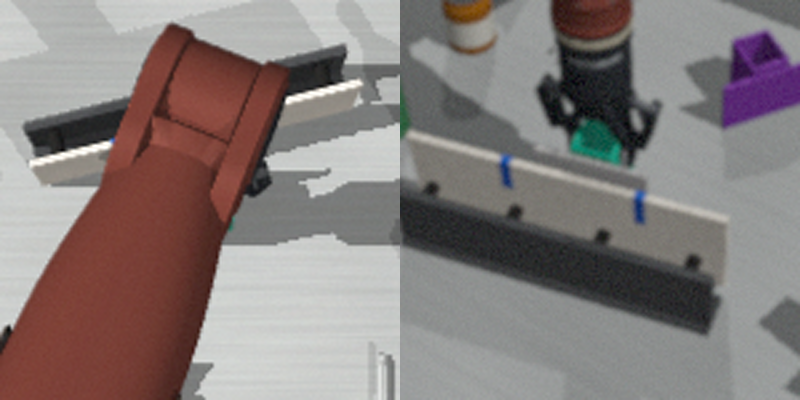

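Both views show the holder standing off in front of the tapes. In the scene crop the tapes are at (507,170) and (640,205), with the plate between them. Approaching to near contact, then pressing gently.

move_arm(
  plan="0.3 -0.05 -0.01 -0.016 0 0 0; 0.3 -0.1 -0.01 -0.016 0 0 0; 0.3 -0.15 -0.01 -0.016 0 0 0; 0.3 -0.2 -0.01 -0.016 0 0 0; 0.3 -0.24 -0.01 -0.016 0 0 0; 0.3 -0.27 -0.01 -0.016 0 0 0; 0.3 -0.28 -0.01 -0.016 0 0 0; 0.3 -0.28 -0.01 -0.016 0 0 0",
)

```text
clock: 9.73
eef_pos: [594.6, -84.5, 67.8]
tcp_rot: [-0.0, -0.121, 0.993, -0.0]
ft_force: [0.3, 0.1, -2.9]
width: 0.583
```

```bash
python3 -c "
from h import *
plan((601.3,-82.8,66.5),193.85)"
```

```text
t 9.7333 pos [594.6 -84.5  67.8] F [ 0.3  0.1 -2.9] w 0.583 q [-0.36  0.14 -0.16  1.27 -0.   -0.6 ]
shift [-0.069  0.001  0.013] turn [-0. -0. -0.]
```

Push in slowly: 7 mm to the predicted contact, then 6 mm more.

move_arm(
  plan="0.3 -0.03 0 0 0 0 0; 0.3 -0.05 0 0 0 0 0; 0.3 -0.07 0 0 0 0 0; 0.3 -0.09 0 0 0 0 0; 0.3 -0.11 0 0 0 0 0; 0.3 -0.13 0 0 0 0 0; 0.3 -0.13 0 0 0 0 0; 0.3 -0.13 0 0 0 0 0",
)

```text
clock: 10.4
eef_pos: [606.8, -81.6, 67.8]
tcp_rot: [-0.0, -0.12, 0.993, -0.0]
ft_force: [-2.7, -0.9, -0.9]
width: 0.578
```

```bash
python3 -c "
from h import *
plan((601.3,-82.8,66.5),193.85)"
```

```text
t 10.4 pos [606.8 -81.6  67.8] F [-2.7 -0.9 -0.9] w 0.578 q [-0.35  0.18 -0.12  1.27 -0.   -0.59]
shift [0.057 0.001 0.013] turn [-0.     -0.0002 -0.0002]
```

move_arm(
  plan="0.3 -0.01 0 0 0 0 0; 0.3 -0.02 0 0 0 0 0; 0.3 -0.03 0 0 0 0 0; 0.3 -0.04 0 0 0 0 0; 0.3 -0.05 0 0 0 0 0; 0.3 -0.06 0 0 0 0 0; 0.3 -0.07 0 0 0 0 0; 0.3 -0.08 0 0 0 0 0",
)

```text
clock: 11.07
eef_pos: [613.9, -79.8, 67.8]
tcp_rot: [-0.001, -0.12, 0.993, -0.0]
ft_force: [-9.9, -2.7, 1.8]
width: 0.581
```

Run:
```python
from h import *
from rig import vision,ctrl
plan((601.3,-82.8,66.5),193.85)
F=[];n=np.array([.971,.239,0])
for i in range(8):
    c=vision.read_camera("scene");F.append(ctrl.sense()["ft_force"])
F=np.array(F);print(F.round(1),F.mean(0),(F@n).mean())
def top(c):
    P=cloud(c);H=hsv(c);m=(P[...,2]>116)&(P[...,2]<127)&(P[...,0]>570)&(P[...,0]<720)&(P[...,1]>-260)&(P[...,1]<100)&(H[...,1]<60)
    q=P[m];return np.median(q[:,:2]@n[:2]),np.degrees(0)
print(top(pickle.load(open("scene.pkl","rb"))),top(c))
P=cloud(c);H=hsv(c);pickle.dump(c,open("sceneP.pkl","wb"))
cv2.imwrite("pics/press.png",cv2.resize(c["img"][200:360,220:380],(600,600),interpolation=cv2.INTER_CUBIC)[:,:,::-1])
```

```text
t 11.0667 pos [613.9 -79.8  67.8] F [-9.9 -2.7  1.8] w 0.581 q [-0.34  0.2  -0.1   1.28 -0.   -0.58]
shift [0.129 0.001 0.013] turn [-0.     -0.0007 -0.0003]
[[-8.8 -1.4  2.7]
 [-9.  -1.3  1.8]
 [-9.3 -2.3  1.8]
 [-9.  -2.4  2.2]
 [-9.6 -1.6  1.8]
 [-9.4 -2.   1.6]
 [-9.3 -1.7  2. ]
 [-9.1 -1.7  2.2]] [-9.2002205  -1.80608886  1.99876085] -9.365069340873243
(np.float64(606.5975407799951), np.float64(0.0)) (np.float64(617.8697153333685), np.float64(0.0))
```

View pics/press.png

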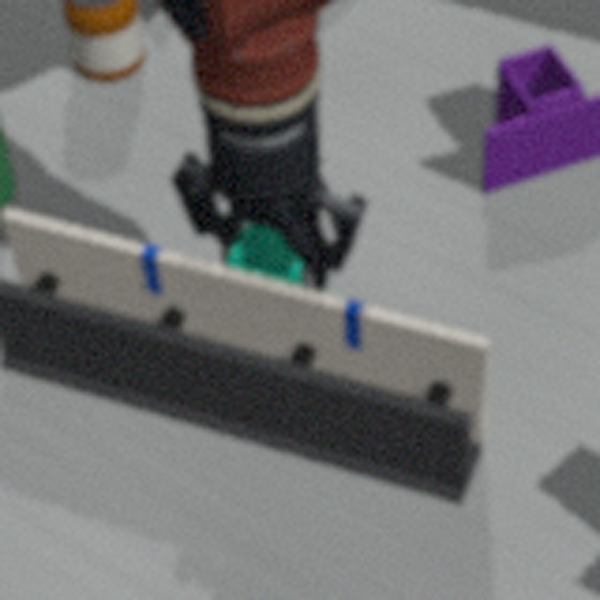

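Pressing at about 9.4 N. The panel has moved back 11.3 mm (9.0 N by the clips), so the two agree. In the crop the pocket (265,255) sits between the tapes (152,270) and (353,325), and the gripper is clear of the panel's top edge. Holding.

move_arm(
  plan="0.3 0 0 0 0 0 0; 0.3 0 0 0 0 0 0; 0.3 0 0 0 0 0 0; 0.3 0 0 0 0 0 0; 0.3 0 0 0 0 0 0; 0.3 0 0 0 0 0 0; 0.3 0 0 0 0 0 0; 0.3 0 0 0 0 0 0",
)

```text
clock: 12.13
eef_pos: [613.8, -79.8, 67.8]
tcp_rot: [-0.001, -0.12, 0.993, -0.0]
ft_force: [-8.7, -1.8, 1.9]
width: 0.582
```

move_arm(
  plan="0.3 0 0 0 0 0 0; 0.3 0 0 0 0 0 0; 0.3 0 0 0 0 0 0; 0.3 0 0 0 0 0 0; 0.3 0 0 0 0 0 0; 0.3 0 0 0 0 0 0; 0.3 0 0 0 0 0 0; 0.3 0 0 0 0 0 0",
)

```text
clock: 12.8
eef_pos: [613.8, -79.8, 67.8]
tcp_rot: [-0.001, -0.12, 0.993, -0.0]
ft_force: [-9.1, -0.7, 1.5]
width: 0.578
```

move_arm(
  plan="0.3 0 0 0 0 0 0; 0.3 0 0 0 0 0 0; 0.3 0 0 0 0 0 0; 0.3 0 0 0 0 0 0; 0.3 0 0 0 0 0 0; 0.3 0 0 0 0 0 0; 0.3 0 0 0 0 0 0; 0.3 0 0 0 0 0 0",
)

```text
clock: 13.47
eef_pos: [613.8, -79.8, 67.8]
tcp_rot: [-0.001, -0.12, 0.993, -0.0]
ft_force: [-8.7, -2.1, 1.3]
width: 0.58
```

move_arm(
  plan="0.3 0 0 0 0 0 0; 0.3 0 0 0 0 0 0; 0.3 0 0 0 0 0 0; 0.3 0 0 0 0 0 0; 0.3 0 0 0 0 0 0; 0.3 0 0 0 0 0 0; 0.3 0 0 0 0 0 0; 0.3 0 0 0 0 0 0",
)

```text
clock: 14.13
eef_pos: [613.8, -79.8, 67.8]
tcp_rot: [-0.001, -0.12, 0.993, -0.0]
ft_force: [-10.1, -1.7, 1.4]
width: 0.58
```

Run:
```python
from h import *
from rig import vision
plan((601.3,-82.8,66.5),193.85)
c=vision.read_camera("scene");P=cloud(c);H=hsv(c)
n=np.array([.971,.2385]);t=np.array([-.2385,.971])
g=(H[...,0]>65)&(H[...,0]<95)&(H[...,1]>80)&(P[...,0]>560)&(P[...,0]<650)&(abs(P[...,1]+80)<50)
for q in P[g&(P[...,2]>100)][::6]: print((q[:2]@n).round(1),(q[:2]@t).round(1),q[2].round(1))
b=(H[...,0]>100)&(H[...,0]<130)&(H[...,1]>120)&(P[...,0]>580)&(P[...,0]<720)&(P[...,2]>90)&(abs(P[...,1]+73)<110)
print("tape y",np.sort(P[b][:,:2]@t).round(0))
m=(P[...,2]>116)&(P[...,2]<127)&(P[...,0]>570)&(P[...,0]<720)&(P[...,1]>-260)&(P[...,1]<100)&(H[...,1]<60)
print("panel",np.median(P[m][:,:2]@np.array([.971,.239]))-606.6)
```

```text
t 14.1333 pos [613.8 -79.8  67.8] F [-10.1  -1.7   1.4] w 0.58 q [-0.34  0.2  -0.1   1.28 -0.   -0.58]
shift [0.129 0.001 0.013] turn [ 0.     -0.0007 -0.0003]
620.9 -189.8 483.1
612.7 -215.7 225.6
612.3 -220.6 199.1
586.7 -231.7 162.1
591.4 -244.5 151.1
565.8 -247.2 116.0
585.4 -219.7 146.2
552.2 -239.6 100.7
562.1 -243.8 105.5
576.6 -245.4 116.2
581.3 -246.2 116.9
585.2 -250.3 115.5
590.3 -207.2 136.7
578.1 -245.6 105.8
586.7 -244.3 111.5
590.2 -199.5 127.9
587.7 -195.2 122.9
586.5 -201.7 115.3
605.4 -238.5 118.0
601.5 -232.2 112.2
606.6 -224.1 116.9
606.6 -215.7 116.2
592.1 -200.0 106.1
594.4 -199.1 105.1
tape y [-304. -303. -302. -302. -301. -300. -300. -300. -300. -300. -299. -299.
 -298. -298. -298. -298. -297. -297. -297. -297. -296. -296. -296. -294.
 -273. -273. -273. -271. -260. -260. -260. -254. -250. -249. -245. -242.
 -241. -240. -239. -239. -237. -236. -234. -232. -230. -230. -228. -227.
 -205. -196. -195. -189. -186. -175. -153. -151. -151. -150. -150. -150.
 -150. -150. -150. -149. -149. -148. -148. -148. -148. -148. -147. -147.
 -147. -147. -146. -145. -145. -145. -145.]
panel 11.106490238534548
```

Rim level (116–117 mm from front to back). Pocket middle is at y ≈ −223 and the tape middle at −223.5. The push held steady for over 3 s.

```bash
python3 -c "
from rig import sign_off
print(sign_off())"
```

```text
the job is handed in; nothing more can be done
None
```

The mint-green holder is up on the splash panel, gripped and pressed flat inside the four blue corners, and I've handed the job in. I lifted it by its pocket sides, carried it above the height of the look-alikes to the panel, and pressed it straight back.

My last checks, taken just before handing in, all agreed:

| Check | Reading |
|---|---|
| Push | about 9–10 N at the wrist for over 3 s |
| Panel moved back | about 11 mm (about 9 N by its clips), well short of the stop |
| Sideways centring | within about 1 mm of the tape middle |
| Height | about 1 mm high by the rim, holder bottom about 36 mm off the counter |
| Upright | rim level front to back |
| Finger opening | steady at 0.58, about 49 mm on the 50 mm pocket |

- **Vertical force:** the wrist also read about 4 N more upward force than the hanging weight once pressed. I took this as friction on the panel, and it did not move the holder.
- **Gripper clearance:** I judged it from the geometry (about 17 mm above the panel's top edge) and the last picture. I did not measure contact directly.
- **Other things on the counter:** I did not measure their positions again at the end. I saw no contact with them in the pictures or force readings.

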